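# Feed a primed part through the drop box's flap

## Task

Press the lever at the side of the drop box all the way down with a fingertip so that the flap swings fully open and, while the slow flap is still up, push the long grey part along the deck by its rear end until it drops through the mouth into the box, then draw your fingers back before the flap swings shut and let it close by itself. The primer is soft: the flap must not touch the part or your fingers, and the part is only pushed, never lifted. Leave everything else where it stands and finish once the flap is shut.

Things in the scene. Friction and masses are not known exactly. Their poses are not given: they have to be found in the camera images.
- chute: Fixed plywood drop box with a feed deck before it. Origin on the bench straight under the flap's axle, mid-mouth; +x is the feed direction into the box (away from the robot, yawed up to 15 degrees), +y to the lever's side. Inside the box (x 0 to 202 mm, open top, walls 110 mm high) a slippery white ramp drops 42 degrees from the sill to the floor.
- deck (a point): Middle of the feed deck's back edge, on its top, 190 mm before the axle. The deck is 60 mm high and runs level to the sill. Its lane, 100 mm wide (50 each side), lies between fences 12 mm high, 8 mm thick; beyond the -y fence the deck goes on as a ledge to y -138 mm.
- mouth (a point): Middle of the sill: the deck's end edge, 60 mm up, under the axle. A part pushed until its middle is just past here tips in and slides down by itself. The mouth is 100 mm wide between plywood cheeks (155 mm high, x -16 to +24 mm, outer faces 60 mm from the middle).
- axle (a point): Middle of the flap's axle, 135 mm above the bench, 75 mm above the sill. The 10 mm rod crosses the mouth along the chute's y, so upright fingers cannot pass beyond it.
- flap (a joint): Flap angle (rad): 0 shut (upright), 1.5 fully open (stop; pane nearly level inside the box). It opens inwards, away from the robot. Its weight and a dark round weight at the axle's -y end shut it; a damper makes it slow: let go at 1.45 it sinks to 0.75 in about 7 s and is shut after about 16 s. Opening in 2 to 3 s takes 5 to 10 N at the lever.
- pane_edge (a point): Middle of the lower edge of the flap's aluminium pane (94 mm wide, 71 mm tall, 3 mm thick), which hangs from the axle. Shut, this edge is 4 mm above the deck; at 0.75 rad 23 mm, at 1.0 rad 37 mm above.
- lever_press (a point): Point on the upper face of the flap's lever, a flat aluminium bar 90 x 24 x 5 mm at the axle's +y end, 95 mm from mid-mouth. Flap shut: the bar slants 45 degrees up and back towards the robot; this point is 50 mm before and 53 mm above the axle. It turns with the flap. Press straight down there: at 1.45 rad the bar slants 38 degrees down, its face on that line 36 mm below the axle.
- part: Loose grey-primed prop part in the deck's lane, 100 mm long (its x), 44 wide, 22 high (18 mm slab, 66 x 30 x 4 mm raised panel), about 80 g. Origin at the middle of its underside; +x to its leading end (towards the flap); the -x end is the bare-wood rear face to push on. Up to 12 mm off the lane's middle, yawed up to 0.2 rad.
- boss: Bystander: small grey-primed round boss, 42 mm across, 26 mm high, on the side ledge of the deck. Origin at its underside.
- offcut: Bystander: wood offcut 60 x 30 x 22 mm on the side ledge of the deck. Origin at its underside.
- jar: Bystander: amber glass jar, 56 mm across, 75 mm high, on the bench to the lever's side. Origin at its underside.
- can_tall: Bystander: spray can, 52 mm across, 190 mm high, on the bench. Origin at its underside.
- can_short: Bystander: can, 66 mm across, 150 mm high, on the bench. Origin at its underside.
- driver: Bystander: screwdriver lying on the bench.
- batten: Bystander: wood batten 300 x 45 x 22 mm lying on the bench. Origin at its underside.
Not all that is in view belongs to the job. Leave any green look-alike of the part alone.

How it is judged:
By the outcome, as a careful person would: the job done as asked, in the order asked, and still so for the second after the job is handed in, with the robot touching nothing.
It also fails if it takes over 64 s, if anything falls off the work surface, if the arm or the gripper's body presses on something with over 40 N, if the wrist force passes 120 N, or if a joint passes its speed limit or range.

## Robot

A 6-joint arm with a two-finger parallel gripper is mounted at the origin on the work surface. World frame = base frame: x ahead of the robot, y to its left, z up, the work surface at z = 0. Lengths are in m, angles in rad, forces in N, time in s.
With the tool pointing down it reaches from about 0.325 to 0.775 m from the base axis. Payload 5.5 kg.
Tool frame: the origin (TCP) lies on the mounting face of the last link; the fingertips stand 173 mm ahead of it and the grasp point (between the pads) lies 155 mm ahead of it; z points along the fingers, y is the direction in which the jaws open and shut (so a half turn about z gives the same grasp; the last joint's range is limited). The gripper opens to 85 mm and grips with 20 to 120 N. Pads are 22 mm wide; open, the fingers measure 114 mm over their backs; the gripper's body (76 mm by 85 mm) begins 54 mm behind the grasp point. The pads swing forward as they close: fully open they stand 13 mm farther back than shut.
Start: joints at [1.088, 0.091, 1.231, -0, 1.82, -0.057], TCP at [0.248, 0.546, 0.405] pointing down, gripper open.
Joint ranges: [-2.87, 2.87], [-0.86, 2.18], [0.17, 2.46], [-1.51, 4.65], [0.06, 2.69], [-2.65, 2.65]. Speed limits (rad/s): [2.57, 2.57, 3.01, 3.14, 3.14, 3.14].

## Interface

Orientations are given as a unit quaternion [w, x, y, z].
In Python, from rig import robot gives the robot as it stands.
- The arm moves only by the tool jog_arm, never from a script. Its argument "steps" is a list of rows, each an object of numbers: "rx", "ry", "rz": the turn, a rotation vector about the tool's x, y, z normalised to -1 to 1, where 1 is pi rad; "x", "y", "z": the shift along the tool's x, y, z normalised to -1 to 1, where 1 is 100 mm; "claw": the opening, from -1 (shut) to 1 (fully open). A call has 1 to 20 rows; each row shifts and turns the commanded pose from where the row before left it, along the tool's axes as they then stand; what a row does not reach is not made up. A row lasts 1/10 s, in which the tool goes at most 50 mm and 8.59 degrees, less where a joint would pass 70% of its speed; a pose out of reach is approached as far as the arm can. A call with a number of a shift or a turn outside -1 to 1 is refused whole. A call with a gripper value outside its range is refused whole. The fingers move at their own pace and stop on an object; "force" is the grip in N (left out, the last holds). Time passes only in rows, so rows that do not move let the fingers close. It gives the time, the measured TCP pose, the force and the opening at its end, in the units of the state.
- robot.read_state(): the state, without advancing time (a new reading comes with each control period).
- robot.camera(name): name is "side" or "top"; returns the picture (384x512x3 uint8, red, green, blue); there is no depth.
- robot.get_calibration(name): a dict with "fx", "fy", "cx", "cy" (pixels), "k1" (the pictures are not rectified: a ray, as slopes to the right and down, at radius r is drawn at 1 + k1 r^2 times it, then the intrinsics apply), "position" and "rotation" of the camera in the world. Camera axes: x right, y down, z forward; pixel columns grow to the right and rows downward; lengths in m; the calibration is good to about 2 mm. A picture is of the moment at which its call begins. get_calibration takes no time and is no camera call.
- robot.finish_job(): hands the job in, once; it reports no verdict.
Trained networks look in the newest picture that a camera, given by its name, has taken for a name from the list of things; names that differ only in an ending like _2 or _b are one class to them, and where a whole thing is asked for, a point or a joint stands for the part that bears it (a point fixed in the world has none). Each returns a list of dicts, best first, with "confidence" (0 to 1); they miss things now and then, are a little off and sometimes report something else, mostly with a low value. They report only what shows in the picture. A call takes as long as a camera call. They do not tell look-alikes from the thing itself.
- robot.find_in(label, camera): "point" ([x, y, z] in m, in world coordinates, good to about 4 mm: the middle of the surface that is visible of it).
- robot.silhouettes(label, camera): "pixels" (384x512 bool, what is visible of it).
The state is a dict: "clock": time; "qpos": joint angles; "dq": joint speeds; "joint_torque": joint torques, N m; "tcp_pos": TCP position; "tcp_rot": TCP orientation; "contact_force": force on the tool from outside, world axes, zero at the start; "torque": the same for the moment, N m; "width": opening from 0.0 (shut) to 1.0 (fully open).
Only numpy, scipy, OpenCV 4.12 (cv2) and the standard library are available. Lean on these libraries where they do the work, as an engineer would, in place of code of your own. Each camera call takes 0.05 s, during which the arm holds its last target. There are 200 camera calls.

## Working session

There is one attempt and no reset: what is moved stays moved. The work goes in short steps, Python scripts to look and compute and a tool call to move; the robot and the scene stay as the last step left them, time stands still between calls to the robot, and variables do not carry over. Pictures are saved under pics/ and viewed, about 8 in all and at most 12, crops included, and the job is handed in when it is done.

Besides the shell and the picture viewer there is one more tool, called after ">>>" as name([rows], argument=value, ...), one row to a line, values as JSON. jog_arm: Moves the arm, as the interface text tells. Scaled input: -1 to 1 covers 100 mm each way for a shift and pi rad each way for a turn. Its arguments: {"type":"object","properties":{"steps":{"type":"array","items":{"type":"object","properties":{"rx":{"type":"number","minimum":-1,"maximum":1},"ry":{"type":"number","minimum":-1,"maximum":1},"rz":{"type":"number","minimum":-1,"maximum":1},"x":{"type":"number","minimum":-1,"maximum":1},"y":{"type":"number","minimum":-1,"maximum":1},"z":{"type":"number","minimum":-1,"maximum":1},"claw":{"type":"number"}}}},"force":{"type":"number"}},"required":["steps"]}

```bash
mkdir -p pics; ls; cat > h.py <<'E'
import numpy as np, cv2
from rig import robot
def save(cam,name):
    im=robot.camera(cam); cv2.imwrite('pics/'+name,im[:,:,::-1]); return im
def K(cam):
    c=robot.get_calibration(cam); return c
def ray(cam,u,v):
    c=K(cam); d=np.array([(u-c['cx'])/c['fx'],(v-c['cy'])/c['fy']]); s=d.copy()
    for _ in range(20): s=d/(1+c['k1']*(s@s))
    R=np.array(c['rotation']); 
    if R.ndim==1:
        from scipy.spatial.transform import Rotation as Ro
        R=Ro.from_quat(R[[1,2,3,0]]).as_matrix()
    return np.array(c['position']),R@np.array([s[0],s[1],1])
def atz(cam,u,v,z):
    p,d=ray(cam,u,v); return p+d*(z-p[2])/d[2]
E
python3 - <<'E'
from h import *
a=save('top','t0.png'); b=save('side','s0.png')
print(K('top'),K('side'))
s=robot.read_state();print(s)
for n in ['part','lever_press','axle','mouth','deck','pane_edge','boss','offcut','jar','can_tall','can_short','batten','driver']:
    for c in ['top','side']:
        print(n,c,[(np.round(r['point'],3).tolist(),round(r['confidence'],2)) for r in robot.find_in(n,c)[:3]])
E
```

```text
pics
{'fx': 362.69005414131766, 'fy': 362.69005414131766, 'cx': 256.6462955613599, 'cy': 189.42991361550773, 'k1': 0.023049257452541827, 'position': array([0.43567883, 0.02042316, 1.07968626]), 'rotation': array([ 0.02198941, -0.69767363,  0.71535519, -0.03217034])} {'fx': 400.1600806516784, 'fy': 400.1600806516784, 'cx': 256.81130463906226, 'cy': 194.3384212937851, 'k1': -0.09990275803176703, 'position': array([-0.17274498, -0.91157305,  0.80270421]), 'rotation': array([-0.47790793,  0.82308757, -0.27117517,  0.14350916])}
{'clock': 0.1, 'qpos': array([ 1.08830809e+00,  9.17950852e-02,  1.23179073e+00,  1.79107816e-05,
        1.81977964e+00, -5.67121006e-02]), 'dq': array([-0.0017457 , -0.00012507, -0.00171432, -0.00220241, -0.00132884,
       -0.00160404]), 'joint_torque': array([ 2.30440106e-03, -4.60216069e+01, -4.19220436e+01,  4.55254599e-05,
        1.05337132e-02, -1.53476464e-05]), 'tcp_pos': array([0.2478477 , 0.54647716, 0.40364249]), 'tcp_rot': array([-2.44457172e-04,  2.11281416e-01,  9.77424870e-01, -8.52070269e-04]), 'contact_force': array([0.30554428, 0.15471395, 0.3
[... 843 characters left out ...]
0.026, 0.118], 0.73)]
boss top [([0.59, -0.067, 0.083], 0.45)]
boss side [([0.582, -0.079, 0.077], 0.58)]
offcut top [([0.503, -0.052, 0.082], 0.48)]
offcut side [([0.493, -0.064, 0.079], 0.6)]
jar top [([0.596, 0.233, 0.076], 0.67)]
jar side [([0.591, 0.221, 0.044], 0.62), ([0.635, 0.023, 0.114], 0.61)]
can_tall top [([0.602, -0.382, 0.159], 0.64)]
can_tall side [([0.592, -0.405, 0.152], 0.65)]
can_short top [([0.479, -0.363, 0.14], 0.77)]
can_short side [([0.457, -0.388, 0.134], 0.88)]
batten top [([0.529, 0.429, 0.021], 0.62), ([0.605, -0.381, 0.157], 0.59)]
batten side [([0.511, 0.413, 0.023], 0.66)]
driver top [([0.379, -0.315, 0.019], 0.83)]
driver side [([0.369, -0.324, 0.018], 0.82)]
```

```bash
python3 - <<'E'
import cv2
a=cv2.imread('pics/t0.png')[90:290,150:390]
b=cv2.imread('pics/s0.png')
cv2.imwrite('pics/t0c.png',cv2.resize(a,(720,600),interpolation=cv2.INTER_CUBIC))
E
```

```text
(no output)
```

View pics/t0.png

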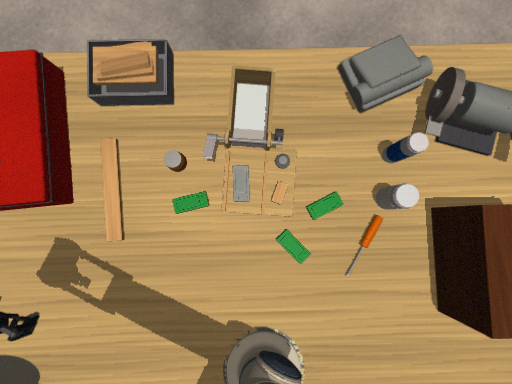

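View pics/s0.png

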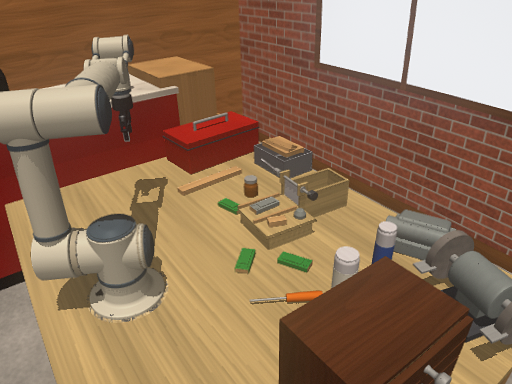

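View pics/t0c.png

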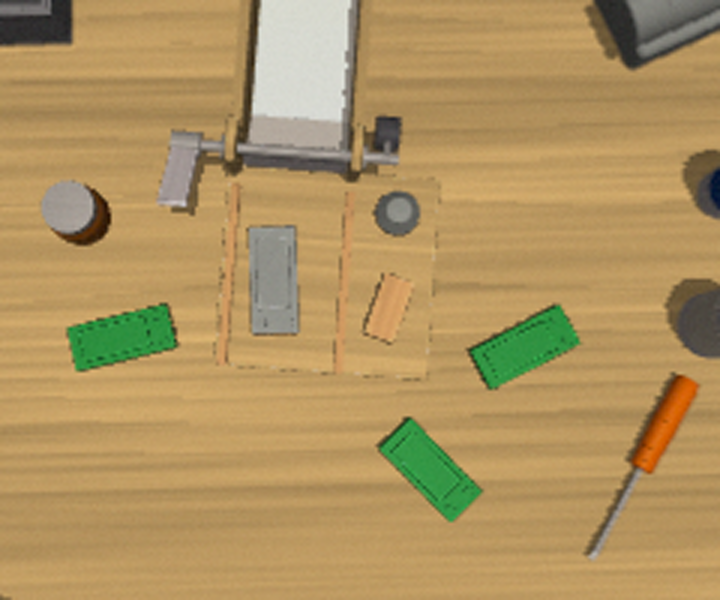

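The top crop shows the deck lane between two fences. The grey part is at crop (273,280), the axle runs from (215,148) to (395,158), and the lever runs from (185,140) to (175,205). The boss and offcut sit on the right ledge and the jar is at the left. The green parts are look-alikes.

```bash
cat >> h.py <<'E'
def crop(x,y,z): return atz('top',150+(x+.5)/3-.5,90+(y+.5)/3-.5,z)
E
python3 - <<'E'
from h import *
def P(n,*l):
    for q in l: print(n,np.round(crop(*q),4))
P('Lfence front/back',(236,185,.072),(222,362,.072))
P('Rfence',(350,192,.072),(338,372,.072))
P('deckback',(222,365,.06),(425,379,.06))
P('axle',(215,148,.14),(300,152,.14),(395,158,.14))
P('cheeks',(231,140,.155),(358,150,.155))
P('part',(249,227,.078),(297,226,.078),(299,333,.078),(251,333,.078))
P('lever tip',(159,204,.199),(187,209,.199))
P('lever base',(172,133,.138),(200,133,.138))
m=robot.silhouettes('part','top')
for r in m:
    p=r['pixels'].astype(np.uint8); c,s,a=cv2.minAreaRect(cv2.findNonZero(p)); print(r['confidence'],c,s,a, p.sum())
    print([np.round(atz('top',u,v,.078),4).tolist() for u,v in cv2.boxPoints((c,s,a))])
E
```

```text
Lfence front/back [0.622  0.0816 0.072 ]
Lfence front/back [0.457  0.0977 0.072 ]
Rfence [ 0.6129 -0.0249  0.072 ]
Rfence [ 0.4451 -0.0091  0.072 ]
deckback [0.4545 0.0987 0.06  ]
deckback [ 0.4366 -0.0907  0.06  ]
axle [0.6425 0.0951 0.14  ]
axle [0.6373 0.021  0.14  ]
axle [ 0.6301 -0.062   0.14  ]
cheeks [0.6458 0.0801 0.155 ]
cheeks [ 0.6347 -0.029   0.155 ]
part [0.5812 0.07   0.078 ]
part [0.5811 0.0255 0.078 ]
part [0.4818 0.026  0.078 ]
part [0.4829 0.0702 0.078 ]
lever tip [0.5842 0.1369 0.199 ]
lever tip [0.5796 0.1142 0.199 ]
lever base [0.657  0.1326 0.138 ]
lever base [0.6565 0.1082 0.138 ]
0.74 (324.0000305175781, 205.00001525878906) (16.099689483642578, 34.882659912109375) 63.43495178222656 538
[[0.4643, -0.1269, 0.078], [0.5054, -0.2151, 0.078], [0.465, -0.2333, 0.078], [0.4242, -0.1454, 0.078]]
0.72 (190.3358612060547, 202.3994140625) (16.180524826049805, 35.3948974609375) 76.50426483154297 556
[[0.4927, 0.2407, 0.078], [0.5131, 0.1459, 0.078], [0.4694, 0.1362, 0.078], [0.4492, 0.2307, 0.078]]
0.64 (293.0, 246.5) (34.64822769165039, 16.26345443725586) 45.0 558
[[0.3722, -0.0417, 0.078], [0.4027, -0.0743, 0.078], [0.3344, -0.1392, 0.078], [0.3042, -0.1066, 0.078]]
0.6 (241.0, 183.0) (36.0, 16.0) 90.0 582
[[0.5821, 0.069, 0.078], [0.5811, 0.0245, 0.078], [0.4809, 0.0269, 0.078], [0.482, 0.0711, 0.078]]
0.48 (278.5000305175781, 192.50001525878906) (11.384199142456055, 21.50348663330078) 18.43494987487793 231
[[0.4797, -0.0303, 0.078], [0.5359, -0.0508, 0.078], [0.5251, -0.0805, 0.078], [0.469, -0.0598, 0.078]]
```

Measured:
- **Chute origin:** about (0.6387, 0.0262), yaw about -0.095 rad. Fences, deck edge and cheeks agree.
- **Part:** centre about (0.5315, 0.048), yaw about 0. That is chute (-0.109, 0.0115), with the rear end at x about -0.159.

First I turn the tool to the chute axes, lean it back 15° and set the jaws to about 20 mm.

>>> jog_arm([
  {"rz":-0.035,"claw":-0.53},
  {"rz":-0.035,"claw":-0.53},
  {"rz":-0.035,"claw":-0.53},
  {"ry":-0.042,"claw":-0.53},
  {"ry":-0.042,"claw":-0.53},
  {"claw":-0.53},
  {"claw":-0.53},
], force=40)

```text
invalid input at $.steps[0]: expected keys rx, ry, rz, x, y, z, claw
```

```bash
cat >> h.py <<'E'
from scipy.spatial.transform import Rotation as Ro
PSI=-0.095; O=np.array([.6387,.0262,0]); C=Ro.from_euler('z',PSI).as_matrix()
def st():
    s=robot.read_state(); R=Ro.from_quat(np.array(s['tcp_rot'])[[1,2,3,0]]).as_matrix()
    tip=np.array(s['tcp_pos'])+R@[0,0,.173]
    print('t',round(s['clock'],2),'tip chute mm',np.round(C.T@(tip-O)*1e3,1),'F chute',np.round(C.T@s['contact_force'],1),'w',round(s['width']*85,1),'axes\n',np.round(C.T@R,3))
    return s,R,C.T@(tip-O)
def plan(*wps):
    """tool shifts (units of 100 mm) for successive tip waypoints, chute mm"""
    s,R,p=st()
    for w in wps:
        w=np.array(w)/1e3; print(w*1e3,'shift',np.round(R.T@C@(w-p)*10,3),'norm mm',round(np.linalg.norm(w-p)*1e3)); p=w
E
python3 -c "
from h import *
plan((-100,112,240),(-42,112,212),(-42,112,190))"
```

```text
t 1.45 tip chute mm [-438.5  480.8  231.7] F chute [ 0.4 -0.3 -0.8] w 85.0 axes
 [[-0.946  0.325 -0.   ]
 [ 0.325  0.946 -0.   ]
 [ 0.    -0.    -1.   ]]
[-100.  112.  240.] shift [-4.399 -2.389 -0.083] norm mm 501
[-42. 112. 212.] shift [-0.549  0.188  0.28 ] norm mm 64
[-42. 112. 190.] shift [-0.    0.    0.22] norm mm 22
```

All seven keys are required in every row.

>>> jog_arm([
  {"rx":0,"ry":0,"rz":-0.035,"x":0,"y":0,"z":0,"claw":-0.53},
  {"rx":0,"ry":0,"rz":-0.035,"x":0,"y":0,"z":0,"claw":-0.53},
  {"rx":0,"ry":0,"rz":-0.035,"x":0,"y":0,"z":0,"claw":-0.53},
  {"rx":0,"ry":-0.042,"rz":0,"x":0,"y":0,"z":0,"claw":-0.53},
  {"rx":0,"ry":-0.042,"rz":0,"x":0,"y":0,"z":0,"claw":-0.53},
  {"rx":0,"ry":0,"rz":0,"x":0,"y":0,"z":0,"claw":-0.53},
  {"rx":0,"ry":0,"rz":0,"x":0,"y":0,"z":0,"claw":-0.53},
], force=40)

```text
clock: 2.15
tcp_pos: [0.2472, 0.5465, 0.4046]
tcp_rot: [0.13, 0.047, 0.99, -0.006]
contact_force: [-0.5, -0.4, 0.0]
width: 0.23
```

```bash
python3 -c "
from h import *
plan((-100,112,240),(-42,112,212),(-42,112,190))"
```

```text
t 2.15 tip chute mm [-394.5  480.8  237.5] F chute [-0.4 -0.4  0. ] w 19.6 axes
 [[-0.966  0.     0.257]
 [ 0.     1.    -0.   ]
 [-0.257 -0.    -0.966]]
[-100.  112.  240.] shift [-2.852 -3.688  0.734] norm mm 472
[-42. 112. 212.] shift [-0.488  0.     0.42 ] norm mm 64
[-42. 112. 190.] shift [0.057 0.    0.213] norm mm 22
```

>>> jog_arm([
  {"rx":0,"ry":0,"rz":0,"x":-0.178,"y":-0.23,"z":0.046,"claw":-0.53},
  {"rx":0,"ry":0,"rz":0,"x":-0.178,"y":-0.23,"z":0.046,"claw":-0.53},
  {"rx":0,"ry":0,"rz":0,"x":-0.178,"y":-0.23,"z":0.046,"claw":-0.53},
  {"rx":0,"ry":0,"rz":0,"x":-0.178,"y":-0.23,"z":0.046,"claw":-0.53},
  {"rx":0,"ry":0,"rz":0,"x":-0.178,"y":-0.23,"z":0.046,"claw":-0.53},
  {"rx":0,"ry":0,"rz":0,"x":-0.178,"y":-0.23,"z":0.046,"claw":-0.53},
  {"rx":0,"ry":0,"rz":0,"x":-0.178,"y":-0.23,"z":0.046,"claw":-0.53},
  {"rx":0,"ry":0,"rz":0,"x":-0.178,"y":-0.23,"z":0.046,"claw":-0.53},
  {"rx":0,"ry":0,"rz":0,"x":-0.178,"y":-0.23,"z":0.046,"claw":-0.53},
  {"rx":0,"ry":0,"rz":0,"x":-0.178,"y":-0.23,"z":0.046,"claw":-0.53},
  {"rx":0,"ry":0,"rz":0,"x":-0.178,"y":-0.23,"z":0.046,"claw":-0.53},
  {"rx":0,"ry":0,"rz":0,"x":-0.178,"y":-0.23,"z":0.046,"claw":-0.53},
  {"rx":0,"ry":0,"rz":0,"x":-0.178,"y":-0.23,"z":0.046,"claw":-0.53},
  {"rx":0,"ry":0,"rz":0,"x":-0.178,"y":-0.23,"z":0.046,"claw":-0.53},
  {"rx":0,"ry":0,"rz":0,"x":-0.178,"y":-0.23,"z":0.046,"claw":-0.53},
  {"rx":0,"ry":0,"rz":0,"x":-0.178,"y":-0.23,"z":0.046,"claw":-0.53},
  {"rx":0,"ry":0,"rz":0,"x":0,"y":0,"z":0,"claw":-0.53},
])

```text
clock: 3.85
tcp_pos: [0.5068, 0.1491, 0.4077]
tcp_rot: [0.131, 0.05, 0.99, -0.006]
contact_force: [-1.0, 1.0, 0.0]
width: 0.231
```

```bash
python3 -c "
from h import *
plan((-42,112,212),(-42,112,190),(-50,112,105))
save('top','t1.png');save('side','s1.png')
a=cv2.imread('pics/t1.png')[110:230,180:320];b=cv2.imread('pics/s1.png')[150:270,210:350]
cv2.imwrite('pics/c1.png',np.hstack([cv2.resize(i,(400,343),interpolation=cv2.INTER_CUBIC) for i in (a,b)]))"
```

```text
t 3.85 tip chute mm [-98.2 109.8 240.6] F chute [-1.1  0.9  0. ] w 19.6 axes
 [[-0.966  0.006  0.259]
 [ 0.006  1.    -0.   ]
 [-0.259  0.001 -0.966]]
[-42. 112. 212.] shift [-0.468  0.025  0.422] norm mm 63
[-42. 112. 190.] shift [ 0.057 -0.     0.212] norm mm 22
[-50. 112. 105.] shift [ 0.298 -0.001  0.8  ] norm mm 85
```

View pics/c1.png

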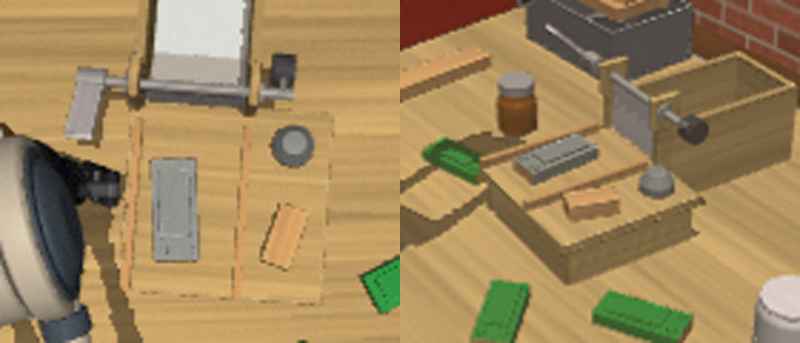

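The crops show the scene undisturbed. In the top crop the hand seems to be at (110,185), but I expect the tip near (66,85), so I'll project the tip and compare.

```bash
cat >> h.py <<'E'
def proj(cam,p):
    c=K(cam); R=Ro.from_quat(np.array(c['rotation'])[[1,2,3,0]]).as_matrix(); q=R.T@(np.array(p)-c['position']); s=q[:2]/q[2]; s=s*(1+c['k1']*(s@s)); return np.round([c['fx']*s[0]+c['cx'],c['fy']*s[1]+c['cy']],1)
E
python3 -c "
from h import *
s,R,p=st(); T=s['tcp_pos']
for c in('top','side'):print(c,'tcp',proj(c,T),'tip',proj(c,O+C@p))
save('top','t2.png');save('side','s2.png')
a=cv2.imread('pics/t2.png');b=cv2.imread('pics/s2.png')
cv2.imwrite('pics/c2.png',np.hstack([a[50:380,100:400],b[0:330,100:400]]))"
```

```text
t 3.95 tip chute mm [-99.5 112.1 240.8] F chute [-0.3  0.2  0.4] w 20.0 axes
 [[-0.966  0.003  0.259]
 [ 0.003  1.     0.001]
 [-0.259  0.002 -0.966]]
top tcp [180.2 181.3] tip [196.  169.3]
side tcp [238.1 104.9] tip [251.6 149.2]
```

View pics/c2.png

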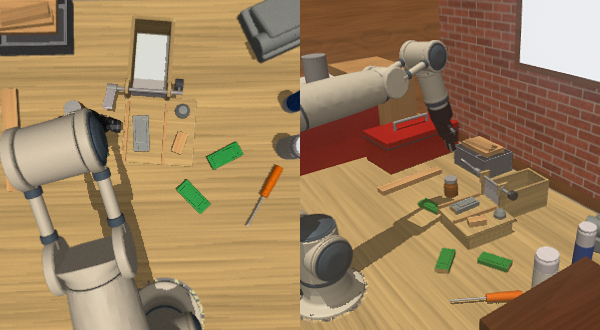

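```bash
python3 -c "
from h import *
s,R,p=st(); T=np.array(s['tcp_pos'])
ims=[]
for c,f,o in(('top','t2.png',(150,130)),('side','s2.png',(215,90))):
    im=cv2.imread('pics/'+f)[o[1]:o[1]+80,o[0]:o[0]+100]; im=cv2.resize(im,(400,320),interpolation=cv2.INTER_CUBIC)
    for d,col in (((0,0,0),(0,0,255)),((0,0,.173),(0,255,0)),((0,.017,.173),(255,255,0)),((0,-.017,.173),(255,0,255)),((0,-.0425,.101),(0,255,255)),((0,.0425,.101),(0,255,255))):
        u=(proj(c,T+R@d)-o)*4+2; cv2.circle(im,(int(u[0]),int(u[1])),4,col,1)
    ims.append(im)
cv2.imwrite('pics/c3.png',np.hstack(ims))"
```

```text
t 4.05 tip chute mm [-100.   113.1  240.9] F chute [-0.2  0.4  0.3] w 20.1 axes
 [[-0.966  0.001  0.26 ]
 [ 0.001  1.     0.001]
 [-0.26   0.001 -0.966]]
```

View pics/c3.png

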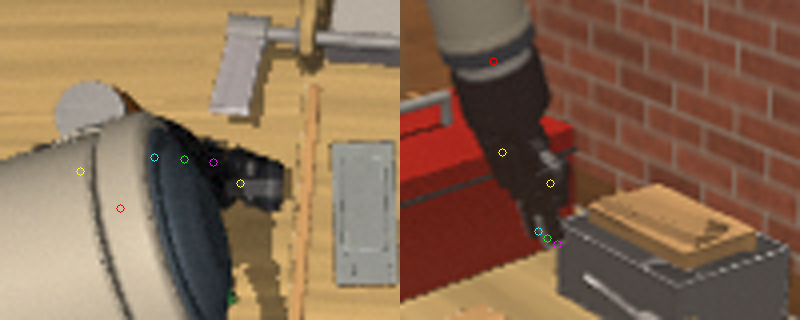

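Everything lines up: what sticks out in the top view is the gripper's knuckle, not the tip. Next I move to just above the lever.

>>> jog_arm([
  {"rx":0,"ry":0,"rz":0,"x":-0.1,"y":0,"z":0.085,"claw":-0.53},
  {"rx":0,"ry":0,"rz":0,"x":-0.1,"y":0,"z":0.085,"claw":-0.53},
  {"rx":0,"ry":0,"rz":0,"x":-0.09,"y":0,"z":0.085,"claw":-0.53},
  {"rx":0,"ry":0,"rz":0,"x":-0.09,"y":0,"z":0.085,"claw":-0.53},
  {"rx":0,"ry":0,"rz":0,"x":-0.09,"y":0,"z":0.085,"claw":-0.53},
  {"rx":0,"ry":0,"rz":0,"x":0.02,"y":0,"z":0.08,"claw":-0.53},
  {"rx":0,"ry":0,"rz":0,"x":0.02,"y":0,"z":0.08,"claw":-0.53},
  {"rx":0,"ry":0,"rz":0,"x":0,"y":0,"z":0,"claw":-0.53},
  {"rx":0,"ry":0,"rz":0,"x":0,"y":0,"z":0,"claw":-0.53},
])

```text
clock: 4.95
tcp_pos: [0.5616, 0.1466, 0.3625]
tcp_rot: [0.131, 0.047, 0.99, -0.006]
contact_force: [-0.8, 0.2, 0.6]
width: 0.233
```

```bash
python3 -c "
from h import *
plan((-46,112,150),(-52,112,106),(-60,112,112),(-200,60,112),(-200,5,100),(-185,5,66),(-38,5,66))"
```

```text
t 4.95 tip chute mm [-43.1 112.5 195.5] F chute [-0.8  0.2  0.6] w 19.8 axes
 [[-0.965  0.001  0.261]
 [ 0.001  1.    -0.   ]
 [-0.261 -0.    -0.965]]
[-46. 112. 150.] shift [ 0.146 -0.005  0.432] norm mm 46
[-52. 112. 106.] shift [ 0.173 -0.     0.409] norm mm 44
[-60. 112. 112.] shift [ 0.062 -0.    -0.079] norm mm 10
[-200.   60.  112.] shift [ 1.351 -0.521 -0.365] norm mm 149
[-200.    5.  100.] shift [ 0.031 -0.55   0.116] norm mm 56
[-185.    5.   66.] shift [-0.056  0.     0.367] norm mm 37
[-38.   5.  66.] shift [-1.419e+00  1.000e-03  3.830e-01] norm mm 147
```

>>> jog_arm([
  {"rx":0,"ry":0,"rz":0,"x":0.011,"y":0,"z":0.034,"claw":-0.53},
  {"rx":0,"ry":0,"rz":0,"x":0.011,"y":0,"z":0.034,"claw":-0.53},
  {"rx":0,"ry":0,"rz":0,"x":0.011,"y":0,"z":0.034,"claw":-0.53},
  {"rx":0,"ry":0,"rz":0,"x":0.011,"y":0,"z":0.034,"claw":-0.53},
  {"rx":0,"ry":0,"rz":0,"x":0.011,"y":0,"z":0.034,"claw":-0.53},
  {"rx":0,"ry":0,"rz":0,"x":0.011,"y":0,"z":0.034,"claw":-0.53},
  {"rx":0,"ry":0,"rz":0,"x":0.011,"y":0,"z":0.034,"claw":-0.53},
  {"rx":0,"ry":0,"rz":0,"x":0.011,"y":0,"z":0.034,"claw":-0.53},
])

```text
clock: 5.75
tcp_pos: [0.5605, 0.1466, 0.3347]
tcp_rot: [0.132, 0.048, 0.99, -0.006]
contact_force: [-0.2, 0.1, 7.1]
width: 0.232
```

```bash
python3 -c "
from h import *
plan((-52,112,106))
save('side','s4.png');save('top','t4.png')
a=cv2.imread('pics/t4.png')[120:200,180:300];b=cv2.imread('pics/s4.png')[140:220,235:355]
cv2.imwrite('pics/c4.png',np.hstack([cv2.resize(i,(400,267),interpolation=cv2.INTER_CUBIC) for i in (a,b)]))"
```

```text
t 5.75 tip chute mm [-43.9 112.5 167.7] F chute [-0.2  0.1  7.1] w 19.7 axes
 [[-0.965  0.001  0.262]
 [ 0.001  1.     0.   ]
 [-0.262  0.    -0.965]]
[-52. 112. 106.] shift [ 0.24  -0.005  0.575] norm mm 62
```

View pics/c4.png

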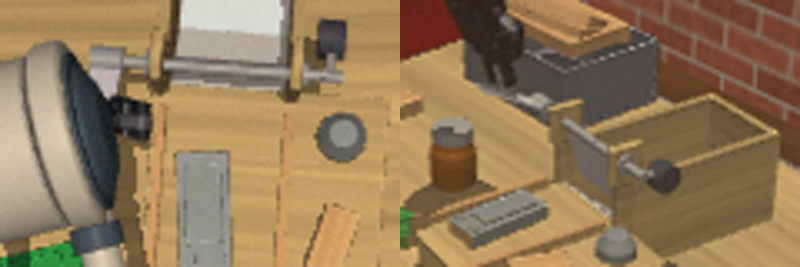

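The finger presses the lever with 7 N and the flap has begun to open. The part and boss haven't moved, so I keep pressing.

>>> jog_arm([
  {"rx":0,"ry":0,"rz":0,"x":0.014,"y":0,"z":0.034,"claw":-0.53},
  {"rx":0,"ry":0,"rz":0,"x":0.014,"y":0,"z":0.034,"claw":-0.53},
  {"rx":0,"ry":0,"rz":0,"x":0.014,"y":0,"z":0.034,"claw":-0.53},
  {"rx":0,"ry":0,"rz":0,"x":0.014,"y":0,"z":0.034,"claw":-0.53},
  {"rx":0,"ry":0,"rz":0,"x":0.014,"y":0,"z":0.034,"claw":-0.53},
  {"rx":0,"ry":0,"rz":0,"x":0.014,"y":0,"z":0.034,"claw":-0.53},
  {"rx":0,"ry":0,"rz":0,"x":0.014,"y":0,"z":0.034,"claw":-0.53},
  {"rx":0,"ry":0,"rz":0,"x":0.014,"y":0,"z":0.034,"claw":-0.53},
  {"rx":0,"ry":0,"rz":0,"x":0.014,"y":0,"z":0.034,"claw":-0.53},
  {"rx":0,"ry":0,"rz":0,"x":0.014,"y":0,"z":0.034,"claw":-0.53},
  {"rx":0,"ry":0,"rz":0,"x":0.014,"y":0,"z":0.034,"claw":-0.53},
  {"rx":0,"ry":0,"rz":0,"x":0.014,"y":0,"z":0.034,"claw":-0.53},
  {"rx":0,"ry":0,"rz":0,"x":0.014,"y":0,"z":0.034,"claw":-0.53},
  {"rx":0,"ry":0,"rz":0,"x":0.014,"y":0,"z":0.034,"claw":-0.53},
  {"rx":0,"ry":0,"rz":0,"x":0.014,"y":0,"z":0.034,"claw":-0.53},
])

```text
clock: 7.35
tcp_pos: [0.5545, 0.1472, 0.2823]
tcp_rot: [0.135, 0.048, 0.99, -0.006]
contact_force: [1.8, -0.8, 10.7]
width: 0.235
```

```bash
python3 -c "
from h import *
plan((-54,112,100))"
```

```text
t 7.35 tip chute mm [-49.  112.7 115.6] F chute [ 1.9 -0.6 10.7] w 19.9 axes
 [[-0.963  0.001  0.268]
 [ 0.001  1.     0.001]
 [-0.268  0.001 -0.963]]
[-54. 112. 100.] shift [ 0.09  -0.007  0.137] norm mm 16
```

>>> jog_arm([
  {"rx":0,"ry":0,"rz":0,"x":0.014,"y":0,"z":0.03,"claw":-0.53},
  {"rx":0,"ry":0,"rz":0,"x":0.014,"y":0,"z":0.03,"claw":-0.53},
  {"rx":0,"ry":0,"rz":0,"x":0.014,"y":0,"z":0.03,"claw":-0.53},
  {"rx":0,"ry":0,"rz":0,"x":0,"y":0,"z":0,"claw":-0.53},
])

```text
clock: 7.75
tcp_pos: [0.5518, 0.1475, 0.2695]
tcp_rot: [0.131, 0.048, 0.99, -0.006]
contact_force: [0.1, -0.9, 2.3]
width: 0.236
```

```bash
python3 -c "
from h import *
plan((-54,112,100))"
```

```text
t 7.75 tip chute mm [-52.9 112.5 102.5] F chute [ 0.2 -0.9  2.3] w 20.1 axes
 [[-0.965  0.001  0.261]
 [ 0.001  1.    -0.   ]
 [-0.261  0.    -0.965]]
[-54. 112. 100.] shift [ 0.017 -0.005  0.021] norm mm 3
```

>>> jog_arm([
  {"rx":0,"ry":0,"rz":0,"x":0.01,"y":0,"z":0.02,"claw":-0.53},
  {"rx":0,"ry":0,"rz":0,"x":0.01,"y":0,"z":0.02,"claw":-0.53},
  {"rx":0,"ry":0,"rz":0,"x":0,"y":0,"z":0,"claw":-0.53},
])

```text
clock: 8.05
tcp_pos: [0.5508, 0.1476, 0.2652]
tcp_rot: [0.131, 0.048, 0.99, -0.006]
contact_force: [-0.7, -0.7, 4.3]
width: 0.23
```

```bash
python3 -c "
from h import *
plan((-54,112,97))
save('side','s5.png');save('top','t5.png')
a=cv2.imread('pics/t5.png')[120:200,180:300];b=cv2.imread('pics/s5.png')[140:220,235:355]
cv2.imwrite('pics/c5.png',np.hstack([cv2.resize(i,(400,267),interpolation=cv2.INTER_CUBIC) for i in (a,b)]))"
```

```text
t 8.05 tip chute mm [-53.9 112.5  98.1] F chute [-0.6 -0.8  4.3] w 19.6 axes
 [[-0.965  0.001  0.261]
 [ 0.001  1.    -0.   ]
 [-0.261 -0.    -0.965]]
[-54. 112.  97.] shift [ 0.004 -0.005  0.011] norm mm 1
```

View pics/c5.png

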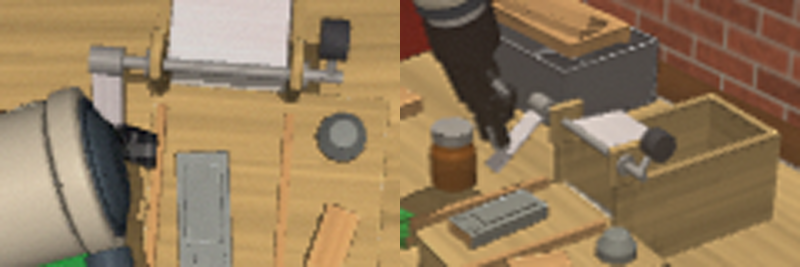

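The pane is nearly level and the lever slants well down. I'll press a bit more to feel the stop.

>>> jog_arm([
  {"rx":0,"ry":0,"rz":0,"x":0.008,"y":0,"z":0.02,"claw":-0.53},
  {"rx":0,"ry":0,"rz":0,"x":0.008,"y":0,"z":0.02,"claw":-0.53},
  {"rx":0,"ry":0,"rz":0,"x":0,"y":0,"z":0,"claw":-0.53},
])

```text
clock: 8.45
tcp_pos: [0.5506, 0.1476, 0.2644]
tcp_rot: [0.133, 0.048, 0.99, -0.006]
contact_force: [-9.4, -2.8, 17.5]
width: 0.233
```

```bash
python3 -c "
from h import *
plan((-60,112,100),(-190,70,112),(-190,5,90),(-180,5,67),(-40,5,67))"
```

```text
t 8.45 tip chute mm [-53.5 112.5  97.5] F chute [-9.1 -3.7 17.5] w 19.8 axes
 [[-0.964  0.001  0.264]
 [ 0.001  1.     0.   ]
 [-0.264  0.    -0.964]]
[-60. 112. 100.] shift [ 0.056 -0.005 -0.041] norm mm 7
[-190.   70.  112.] shift [ 1.221 -0.421 -0.46 ] norm mm 137
[-190.    5.   90.] shift [ 0.057 -0.65   0.212] norm mm 69
[-180.    5.   67.] shift [-0.036  0.     0.248] norm mm 25
[-40.   5.  67.] shift [-1.35   0.002  0.37 ] norm mm 140
```

The stop is reached at 17.5 N. Now I release the lever and move behind the part.

>>> jog_arm([
  {"rx":0,"ry":0,"rz":0,"x":0.07,"y":0,"z":-0.06,"claw":-0.53},
  {"rx":0,"ry":0,"rz":0,"x":0.29,"y":-0.12,"z":-0.12,"claw":-0.53},
  {"rx":0,"ry":0,"rz":0,"x":0.29,"y":-0.12,"z":-0.12,"claw":-0.53},
  {"rx":0,"ry":0,"rz":0,"x":0.29,"y":-0.12,"z":-0.12,"claw":-0.53},
  {"rx":0,"ry":0,"rz":0,"x":0.29,"y":-0.12,"z":-0.12,"claw":-0.53},
  {"rx":0,"ry":0,"rz":0,"x":0.03,"y":-0.3,"z":0.11,"claw":-0.53},
  {"rx":0,"ry":0,"rz":0,"x":0.03,"y":-0.3,"z":0.11,"claw":-0.53},
  {"rx":0,"ry":0,"rz":0,"x":0.03,"y":0,"z":0.11,"claw":-0.53},
  {"rx":0,"ry":0,"rz":0,"x":0.03,"y":0,"z":0.1,"claw":-0.53},
])

```text
clock: 9.35
tcp_pos: [0.4071, 0.0526, 0.2346]
tcp_rot: [0.13, 0.048, 0.99, -0.006]
contact_force: [0.3, 0.7, 0.5]
width: 0.231
```

```bash
python3 -c "
from h import *
plan((-165,5,67),(-40,5,67))"
```

```text
t 9.35 tip chute mm [-188.2    4.2   67.5] F chute [0.2 0.7 0.5] w 19.7 axes
 [[-0.966  0.003  0.259]
 [ 0.003  1.    -0.   ]
 [-0.259  0.    -0.966]]
[-165.    5.   67.] shift [-0.223  0.008  0.065] norm mm 23
[-40.   5.  67.] shift [-1.207  0.003  0.324] norm mm 125
```

>>> jog_arm([
  {"rx":0,"ry":0,"rz":0,"x":-0.109,"y":0,"z":0.029,"claw":-0.53},
  {"rx":0,"ry":0,"rz":0,"x":-0.109,"y":0,"z":0.029,"claw":-0.53},
  {"rx":0,"ry":0,"rz":0,"x":-0.109,"y":0,"z":0.029,"claw":-0.53},
  {"rx":0,"ry":0,"rz":0,"x":-0.109,"y":0,"z":0.029,"claw":-0.53},
  {"rx":0,"ry":0,"rz":0,"x":-0.109,"y":0,"z":0.029,"claw":-0.53},
  {"rx":0,"ry":0,"rz":0,"x":-0.109,"y":0,"z":0.029,"claw":-0.53},
  {"rx":0,"ry":0,"rz":0,"x":-0.109,"y":0,"z":0.029,"claw":-0.53},
  {"rx":0,"ry":0,"rz":0,"x":-0.109,"y":0,"z":0.029,"claw":-0.53},
  {"rx":0,"ry":0,"rz":0,"x":-0.109,"y":0,"z":0.029,"claw":-0.53},
  {"rx":0,"ry":0,"rz":0,"x":-0.109,"y":0,"z":0.029,"claw":-0.53},
  {"rx":0,"ry":0,"rz":0,"x":-0.109,"y":0,"z":0.029,"claw":-0.53},
  {"rx":0,"ry":0,"rz":0,"x":-0.109,"y":0,"z":0.029,"claw":-0.53},
])

```text
clock: 10.55
tcp_pos: [0.5427, 0.0413, 0.2352]
tcp_rot: [0.13, 0.047, 0.99, -0.006]
contact_force: [-0.7, -0.0, 0.2]
width: 0.234
```

```bash
python3 -c "
from h import *
plan((-44,5,67))
save('side','s6.png');save('top','t6.png')
a=cv2.imread('pics/t6.png')[100:200,190:310];b=cv2.imread('pics/s6.png')[140:240,235:355]
cv2.imwrite('pics/c6.png',np.hstack([cv2.resize(i,(400,333),interpolation=cv2.INTER_CUBIC) for i in (a,b)]))"
```

```text
t 10.55 tip chute mm [-52.3   6.   68.1] F chute [-0.7 -0.1  0.2] w 19.9 axes
 [[-0.966 -0.     0.258]
 [-0.     1.     0.   ]
 [-0.258  0.    -0.966]]
[-44.   5.  67.] shift [-0.078 -0.01   0.032] norm mm 8
```

View pics/c6.png

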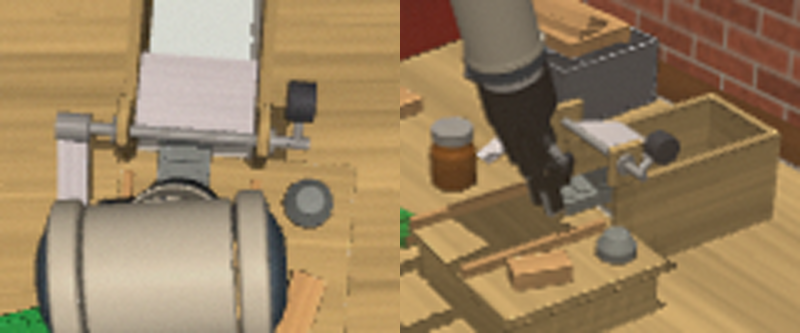

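The part straightened and is half through the mouth, and the flap is still wide open. I'll push 10 mm more.

>>> jog_arm([
  {"rx":0,"ry":0,"rz":0,"x":-0.05,"y":0,"z":0.013,"claw":-0.53},
  {"rx":0,"ry":0,"rz":0,"x":-0.05,"y":0,"z":0.013,"claw":-0.53},
  {"rx":0,"ry":0,"rz":0,"x":0,"y":0,"z":0,"claw":-0.53},
])

```text
clock: 10.95
tcp_pos: [0.5528, 0.0391, 0.2368]
tcp_rot: [0.131, 0.047, 0.99, -0.006]
contact_force: [0.6, 0.3, 0.2]
width: 0.236
```

```bash
python3 -c "
from h import *
plan((-44,5,67))
save('side','s7.png');save('top','t7.png')
a=cv2.imread('pics/t7.png')[100:200,190:310];b=cv2.imread('pics/s7.png')[140:240,235:355]
cv2.imwrite('pics/c7.png',np.hstack([cv2.resize(i,(400,333),interpolation=cv2.INTER_CUBIC) for i in (a,b)]))"
```

```text
t 10.95 tip chute mm [-41.6   4.7  69.8] F chute [0.6 0.4 0.2] w 20.1 axes
 [[-0.965  0.001  0.261]
 [ 0.001  1.    -0.   ]
 [-0.261  0.    -0.965]]
[-44.   5.  67.] shift [0.031 0.003 0.021] norm mm 4
```

View pics/c7.png

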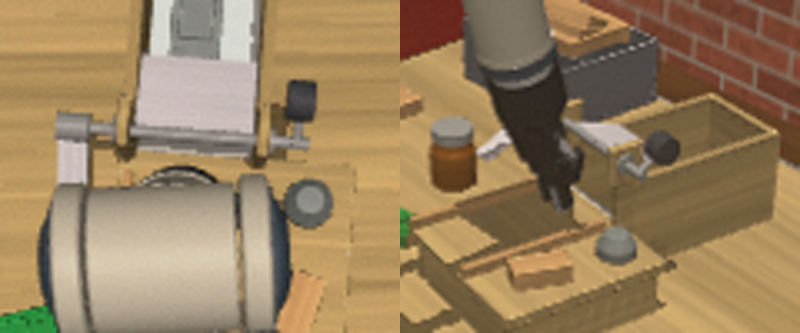

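The part has slid down the ramp into the box and the flap is still open. I draw back and up.

>>> jog_arm([
  {"rx":0,"ry":0,"rz":0,"x":0.25,"y":0,"z":-0.1,"claw":-0.53},
  {"rx":0,"ry":0,"rz":0,"x":0.29,"y":0,"z":-0.1,"claw":-0.53},
  {"rx":0,"ry":0,"rz":0,"x":0.29,"y":0,"z":-0.1,"claw":-0.53},
  {"rx":0,"ry":0,"rz":0,"x":0.29,"y":0,"z":-0.1,"claw":-0.53},
  {"rx":0,"ry":0,"rz":0,"x":0,"y":0,"z":-0.3,"claw":-0.53},
  {"rx":0,"ry":0,"rz":0,"x":0,"y":0,"z":-0.3,"claw":-0.53},
  {"rx":0,"ry":0,"rz":0,"x":0,"y":0,"z":-0.3,"claw":-0.53},
  {"rx":0,"ry":0,"rz":0,"x":0,"y":0,"z":-0.3,"claw":-0.53},
  {"rx":0,"ry":0,"rz":0,"x":0,"y":0,"z":0,"claw":-0.53},
  {"rx":0,"ry":0,"rz":0,"x":0,"y":0,"z":0,"claw":-0.53},
  {"rx":0,"ry":0,"rz":0,"x":0,"y":0,"z":0,"claw":-0.53},
  {"rx":0,"ry":0,"rz":0,"x":0,"y":0,"z":0,"claw":-0.53},
  {"rx":0,"ry":0,"rz":0,"x":0,"y":0,"z":0,"claw":-0.53},
  {"rx":0,"ry":0,"rz":0,"x":0,"y":0,"z":0,"claw":-0.53},
  {"rx":0,"ry":0,"rz":0,"x":0,"y":0,"z":0,"claw":-0.53},
  {"rx":0,"ry":0,"rz":0,"x":0,"y":0,"z":0,"claw":-0.53},
  {"rx":0,"ry":0,"rz":0,"x":0,"y":0,"z":0,"claw":-0.53},
  {"rx":0,"ry":0,"rz":0,"x":0,"y":0,"z":0,"claw":-0.53},
  {"rx":0,"ry":0,"rz":0,"x":0,"y":0,"z":0,"claw":-0.53},
  {"rx":0,"ry":0,"rz":0,"x":0,"y":0,"z":0,"claw":-0.53},
])

```text
clock: 13.05
tcp_pos: [0.4034, 0.0533, 0.3623]
tcp_rot: [0.131, 0.048, 0.99, -0.006]
contact_force: [-0.6, -0.3, -0.2]
width: 0.23
```

```bash
python3 -c "
from h import *
st()
for i in range(190): robot.camera('side') if i<150 else None
st()
save('side','s8.png');save('top','t8.png')
a=cv2.imread('pics/t8.png')[90:210,180:320];b=cv2.imread('pics/s8.png')[140:260,225:365]
cv2.imwrite('pics/c8.png',np.hstack([cv2.resize(i,(400,343),interpolation=cv2.INTER_CUBIC) for i in (a,b)]))"
```

```text
t 13.05 tip chute mm [-191.7    4.6  195.3] F chute [-0.5 -0.4 -0.2] w 19.6 axes
 [[-0.965  0.001  0.261]
 [ 0.001  1.    -0.   ]
 [-0.261 -0.    -0.965]]
t 20.55 tip chute mm [-191.7    4.6  195.2] F chute [0.5 0.9 1.2] w 19.9 axes
 [[-0.965  0.001  0.261]
 [ 0.001  1.    -0.   ]
 [-0.261 -0.    -0.965]]
```

>>> jog_arm([
  {"rx":0,"ry":0,"rz":0,"x":0,"y":0,"z":0,"claw":-0.53},
  {"rx":0,"ry":0,"rz":0,"x":0,"y":0,"z":0,"claw":-0.53},
  {"rx":0,"ry":0,"rz":0,"x":0,"y":0,"z":0,"claw":-0.53},
  {"rx":0,"ry":0,"rz":0,"x":0,"y":0,"z":0,"claw":-0.53},
  {"rx":0,"ry":0,"rz":0,"x":0,"y":0,"z":0,"claw":-0.53},
  {"rx":0,"ry":0,"rz":0,"x":0,"y":0,"z":0,"claw":-0.53},
  {"rx":0,"ry":0,"rz":0,"x":0,"y":0,"z":0,"claw":-0.53},
  {"rx":0,"ry":0,"rz":0,"x":0,"y":0,"z":0,"claw":-0.53},
  {"rx":0,"ry":0,"rz":0,"x":0,"y":0,"z":0,"claw":-0.53},
  {"rx":0,"ry":0,"rz":0,"x":0,"y":0,"z":0,"claw":-0.53},
  {"rx":0,"ry":0,"rz":0,"x":0,"y":0,"z":0,"claw":-0.53},
  {"rx":0,"ry":0,"rz":0,"x":0,"y":0,"z":0,"claw":-0.53},
  {"rx":0,"ry":0,"rz":0,"x":0,"y":0,"z":0,"claw":-0.53},
  {"rx":0,"ry":0,"rz":0,"x":0,"y":0,"z":0,"claw":-0.53},
  {"rx":0,"ry":0,"rz":0,"x":0,"y":0,"z":0,"claw":-0.53},
  {"rx":0,"ry":0,"rz":0,"x":0,"y":0,"z":0,"claw":-0.53},
  {"rx":0,"ry":0,"rz":0,"x":0,"y":0,"z":0,"claw":-0.53},
  {"rx":0,"ry":0,"rz":0,"x":0,"y":0,"z":0,"claw":-0.53},
  {"rx":0,"ry":0,"rz":0,"x":0,"y":0,"z":0,"claw":-0.53},
  {"rx":0,"ry":0,"rz":0,"x":0,"y":0,"z":0,"claw":-0.53},
])

```text
clock: 22.65
tcp_pos: [0.4034, 0.0533, 0.3622]
tcp_rot: [0.131, 0.048, 0.99, -0.006]
contact_force: [0.6, -0.3, -0.4]
width: 0.237
```

>>> jog_arm([
  {"rx":0,"ry":0,"rz":0,"x":0,"y":0,"z":0,"claw":-0.53},
  {"rx":0,"ry":0,"rz":0,"x":0,"y":0,"z":0,"claw":-0.53},
  {"rx":0,"ry":0,"rz":0,"x":0,"y":0,"z":0,"claw":-0.53},
  {"rx":0,"ry":0,"rz":0,"x":0,"y":0,"z":0,"claw":-0.53},
  {"rx":0,"ry":0,"rz":0,"x":0,"y":0,"z":0,"claw":-0.53},
  {"rx":0,"ry":0,"rz":0,"x":0,"y":0,"z":0,"claw":-0.53},
  {"rx":0,"ry":0,"rz":0,"x":0,"y":0,"z":0,"claw":-0.53},
  {"rx":0,"ry":0,"rz":0,"x":0,"y":0,"z":0,"claw":-0.53},
  {"rx":0,"ry":0,"rz":0,"x":0,"y":0,"z":0,"claw":-0.53},
  {"rx":0,"ry":0,"rz":0,"x":0,"y":0,"z":0,"claw":-0.53},
  {"rx":0,"ry":0,"rz":0,"x":0,"y":0,"z":0,"claw":-0.53},
  {"rx":0,"ry":0,"rz":0,"x":0,"y":0,"z":0,"claw":-0.53},
  {"rx":0,"ry":0,"rz":0,"x":0,"y":0,"z":0,"claw":-0.53},
  {"rx":0,"ry":0,"rz":0,"x":0,"y":0,"z":0,"claw":-0.53},
  {"rx":0,"ry":0,"rz":0,"x":0,"y":0,"z":0,"claw":-0.53},
  {"rx":0,"ry":0,"rz":0,"x":0,"y":0,"z":0,"claw":-0.53},
  {"rx":0,"ry":0,"rz":0,"x":0,"y":0,"z":0,"claw":-0.53},
  {"rx":0,"ry":0,"rz":0,"x":0,"y":0,"z":0,"claw":-0.53},
  {"rx":0,"ry":0,"rz":0,"x":0,"y":0,"z":0,"claw":-0.53},
  {"rx":0,"ry":0,"rz":0,"x":0,"y":0,"z":0,"claw":-0.53},
])

```text
clock: 24.65
tcp_pos: [0.4034, 0.0533, 0.3622]
tcp_rot: [0.131, 0.048, 0.99, -0.006]
contact_force: [0.1, 0.1, 0.8]
width: 0.236
```

>>> jog_arm([
  {"rx":0,"ry":0,"rz":0,"x":0,"y":0,"z":0,"claw":-0.53},
  {"rx":0,"ry":0,"rz":0,"x":0,"y":0,"z":0,"claw":-0.53},
  {"rx":0,"ry":0,"rz":0,"x":0,"y":0,"z":0,"claw":-0.53},
  {"rx":0,"ry":0,"rz":0,"x":0,"y":0,"z":0,"claw":-0.53},
  {"rx":0,"ry":0,"rz":0,"x":0,"y":0,"z":0,"claw":-0.53},
  {"rx":0,"ry":0,"rz":0,"x":0,"y":0,"z":0,"claw":-0.53},
  {"rx":0,"ry":0,"rz":0,"x":0,"y":0,"z":0,"claw":-0.53},
  {"rx":0,"ry":0,"rz":0,"x":0,"y":0,"z":0,"claw":-0.53},
  {"rx":0,"ry":0,"rz":0,"x":0,"y":0,"z":0,"claw":-0.53},
  {"rx":0,"ry":0,"rz":0,"x":0,"y":0,"z":0,"claw":-0.53},
  {"rx":0,"ry":0,"rz":0,"x":0,"y":0,"z":0,"claw":-0.53},
  {"rx":0,"ry":0,"rz":0,"x":0,"y":0,"z":0,"claw":-0.53},
  {"rx":0,"ry":0,"rz":0,"x":0,"y":0,"z":0,"claw":-0.53},
  {"rx":0,"ry":0,"rz":0,"x":0,"y":0,"z":0,"claw":-0.53},
  {"rx":0,"ry":0,"rz":0,"x":0,"y":0,"z":0,"claw":-0.53},
  {"rx":0,"ry":0,"rz":0,"x":0,"y":0,"z":0,"claw":-0.53},
  {"rx":0,"ry":0,"rz":0,"x":0,"y":0,"z":0,"claw":-0.53},
  {"rx":0,"ry":0,"rz":0,"x":0,"y":0,"z":0,"claw":-0.53},
  {"rx":0,"ry":0,"rz":0,"x":0,"y":0,"z":0,"claw":-0.53},
  {"rx":0,"ry":0,"rz":0,"x":0,"y":0,"z":0,"claw":-0.53},
])

```text
clock: 26.65
tcp_pos: [0.4034, 0.0533, 0.3622]
tcp_rot: [0.131, 0.048, 0.99, -0.006]
contact_force: [0.7, -0.4, -0.7]
width: 0.233
```

>>> jog_arm([
  {"rx":0,"ry":0,"rz":0,"x":0,"y":0,"z":0,"claw":-0.53},
  {"rx":0,"ry":0,"rz":0,"x":0,"y":0,"z":0,"claw":-0.53},
  {"rx":0,"ry":0,"rz":0,"x":0,"y":0,"z":0,"claw":-0.53},
  {"rx":0,"ry":0,"rz":0,"x":0,"y":0,"z":0,"claw":-0.53},
  {"rx":0,"ry":0,"rz":0,"x":0,"y":0,"z":0,"claw":-0.53},
  {"rx":0,"ry":0,"rz":0,"x":0,"y":0,"z":0,"claw":-0.53},
  {"rx":0,"ry":0,"rz":0,"x":0,"y":0,"z":0,"claw":-0.53},
  {"rx":0,"ry":0,"rz":0,"x":0,"y":0,"z":0,"claw":-0.53},
  {"rx":0,"ry":0,"rz":0,"x":0,"y":0,"z":0,"claw":-0.53},
  {"rx":0,"ry":0,"rz":0,"x":0,"y":0,"z":0,"claw":-0.53},
  {"rx":0,"ry":0,"rz":0,"x":0,"y":0,"z":0,"claw":-0.53},
  {"rx":0,"ry":0,"rz":0,"x":0,"y":0,"z":0,"claw":-0.53},
  {"rx":0,"ry":0,"rz":0,"x":0,"y":0,"z":0,"claw":-0.53},
  {"rx":0,"ry":0,"rz":0,"x":0,"y":0,"z":0,"claw":-0.53},
  {"rx":0,"ry":0,"rz":0,"x":0,"y":0,"z":0,"claw":-0.53},
  {"rx":0,"ry":0,"rz":0,"x":0,"y":0,"z":0,"claw":-0.53},
  {"rx":0,"ry":0,"rz":0,"x":0,"y":0,"z":0,"claw":-0.53},
  {"rx":0,"ry":0,"rz":0,"x":0,"y":0,"z":0,"claw":-0.53},
  {"rx":0,"ry":0,"rz":0,"x":0,"y":0,"z":0,"claw":-0.53},
  {"rx":0,"ry":0,"rz":0,"x":0,"y":0,"z":0,"claw":-0.53},
])

```text
clock: 28.65
tcp_pos: [0.4034, 0.0533, 0.3622]
tcp_rot: [0.131, 0.048, 0.99, -0.006]
contact_force: [0.6, 0.3, -0.4]
width: 0.232
```

```bash
python3 -c "
from h import *
st()
save('side','s9.png');save('top','t9.png')
a=cv2.imread('pics/t9.png')[90:210,180:320];b=cv2.imread('pics/s9.png')[140:260,225:365]
cv2.imwrite('pics/c9.png',np.hstack([cv2.resize(i,(400,343),interpolation=cv2.INTER_CUBIC) for i in (a,b)]))"
```

```text
t 28.65 tip chute mm [-191.7    4.6  195.2] F chute [ 0.6  0.4 -0.4] w 19.7 axes
 [[-0.965  0.001  0.261]
 [ 0.001  1.    -0.   ]
 [-0.261 -0.    -0.965]]
```

View pics/c9.png

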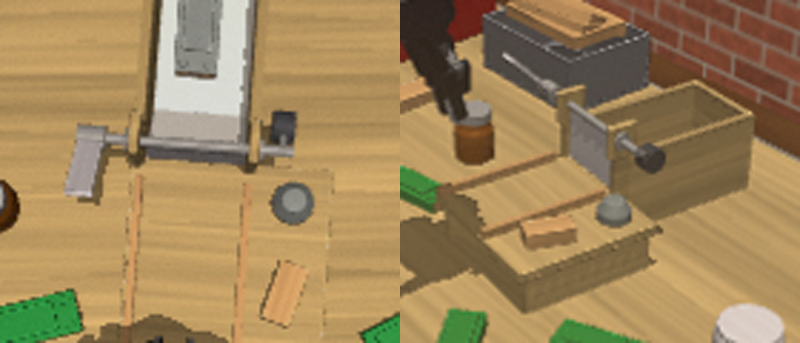

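The flap is shut and looks as it did at the start. The part lies in the box clear of the pane, and the bystanders haven't moved. I'll hand the job in.

```bash
python3 -c "
from rig import robot
print(robot.finish_job())"
```

```text
the job is handed in; nothing more can be done
None
```

The part is in the drop box, the flap has closed by itself, and the job is handed in at about 29 s of the 64 s allowed.

- **Lever:** I pressed it down with one fingertip until it hit its stop at 17.5 N, with the flap fully open.
- **Push:** Within about 2.5 s of release I pushed the part by its rear end through the mouth. It straightened on the way and slid down the ramp while the flap was still wide open.
- **Withdrawal:** I drew the fingers back and up before the flap came down, then waited for it to shut.
- **Last checks:** The final pictures show:
  - the flap and lever as at the start
  - the part lying in the box, clear of the pane
  - the boss, offcut, jar and green look-alikes in view unmoved

  The other bystanders (batten, driver, cans) were outside or only partly in that last view, and the arm never worked near them. The wrist force read under 1 N, with the fingers about 190 mm back from the axle.
- **Slips:** My first move call was refused because I left out some keys; nothing moved. One top picture seemed to show the hand in the wrong place, but it was the gripper's knuckle, and projecting the tip position confirmed this.
- **Not measured:** That the flap never touched the part or fingers is judged from the pictures and timing only.

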